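# Draw the spindle from its leaning stand and lay it in the V-block gauge

## Robot

A 7-joint arm with a two-finger parallel gripper is mounted at the origin on the work surface. World frame = base frame: x ahead of the robot, y to its left, z up, the work surface at z = 0. Lengths are in mm, angles in rad, forces in N, time in s.
With the tool pointing down it reaches from about 425 to 825 mm from the base axis. Payload 3.6 kg.
Tool frame: the origin (TCP) lies on the centre line of the jaws, within the pads' length; the fingertips stand 8 mm ahead of it and the grasp point (between the pads) lies 11 mm behind it; z points along the fingers, y is the line along which they close (so a half turn about z gives the same grasp; the last joint's range is limited). The gripper opens to 85 mm and grips with 20 to 120 N. Pads are 22 mm wide; open, the fingers measure 114 mm over their backs; the gripper's body (76 mm by 85 mm) begins 54 mm behind the grasp point. The pads swing forward as they close: fully open they stand 13 mm farther back than shut.
Start: joints at [1.153, 0.615, -0.013, 1.423, 0.008, 1.103, -0.04], TCP at [248.213, -600.709, 210.197] pointing down, gripper open.
Joint ranges: [-3.12, 3.12], [-0.3, 2.06], [-1.34, 1.32], [0.26, 2.42], [-1.36, 4.5], [0.01, 1.98], [-2.84, 2.84]. Speed limits (rad/s): [2.79, 2.79, 3.14, 3.14, 3.14, 3.14, 3.14].

## Interface

Orientations are given as a 3x3 rotation matrix whose columns are the frame's x, y, z axes.
In Python, from rig import r, capture, camera_info gives the robot as it stands.
- The arm moves only by the tool move_arm, never from a script. Its argument "commands" is a list that holds one entry, the list of rows, each a list of 4 numbers: the shift along the tool's x, y, z in mm, then the turn about the tool's z in rad. In form: [[[tx, ty, tz, spin], ...]]. A call has 1 to 5 rows; each row shifts and turns the commanded pose from where the row before left it, along the tool's axes as they then stand; what a row does not reach is not made up. A row lasts 1/12 s, in which the tool goes at most 41.7 mm and 7.16 degrees, less where a joint would pass 70% of its speed; a pose out of reach is approached as far as the arm can. A call is refused whole if a number of a shift passes 41.7 or a number of a turn 0.125, either way. A call with a gripper value outside its range is refused whole. "claw" is the opening, from -1 (shut) to 1 (fully open), set as the call begins (left out, the last holds). The fingers move at their own pace and stop on an object; "force" is the grip in N (left out, the last holds). Time passes only in rows, so rows that do not move let the fingers close. It gives the time, the measured TCP pose, the force, the opening and the grip force at its end, in the units of the state.
- r.observe(): the state, without advancing time (a new reading comes with each control period).
- capture(name): name is "scene" or "top" or "wrist"; returns the picture (480x640x3 uint8, red, green, blue); there is no depth.
- camera_info(name): a dict with "fx", "fy", "cx", "cy" (pixels), "dist" ([k1, k2, p1, p2, k3] as OpenCV has them; the pictures are not rectified), "pose" (4x4, takes a point from camera to world coordinates); the wrist camera has in their place "tool_from_camera" (4x4, takes a point from camera to tool coordinates, whose origin is the TCP and whose axes are the flange's). Camera axes: x right, y down, z forward; pixel columns grow to the right and rows downward; lengths in mm; the calibration is good to about 2 mm. A picture is of the moment at which its call begins: read the wrist's pose just before it. camera_info takes no time and is no camera call.
- r.hand_in(): hands the job in; it is judged then, once.
The state is a dict: "t": time; "joint_pos": joint angles; "dq": joint speeds; "effort": joint torques, N m; "eef_pos": TCP position; "eef_rot": TCP orientation; "wrist_force": force on the tool from outside, world axes, zero at the start; "wrist_torque": the same for the moment, N m; "gripper_width": finger opening in mm; "gripper_force": force on a finger pad.
Only numpy, scipy, OpenCV 4.12 (cv2) and the standard library are available. Lean on these libraries where they do the work, as an engineer would, in place of code of your own. Each camera call takes 0.05 s, during which the arm holds its last target. There are 200 camera calls.

## Task

Draw the steel spindle out of its leaning stand without tipping or dragging the stand, and set it gently, still held, into both vees of the gauge with its head at the open end and its foot about 10 mm short of the end stop. Then slide it along the vees until the foot meets the stop, press it there with a light push of about 10 N (never over 35 N), and let go. Leave the beaker, the weight and the brass disc where they are.

Things in the scene. Friction and masses are not known exactly. Their poses are not given: they have to be found in the camera images.
- spindle: Loose bare-steel spindle, 194 mm long, 0.3 to 0.45 kg: 14 mm shaft; collar 26 mm across at 75 to 83 mm from the foot; cylindrical head 36 mm across at 168 to 194 mm. Origin: centre of the foot's end face; z along the shaft to the head. Grip the shaft between collar and head; balance point 130 mm from the foot. At the start its foot is 75 mm deep in the stand's tube, collar on the tube's mouth.
- spindle_end (a point): Centre of the spindle's head-end face (194 mm from the foot on the axis).
- stand: Loose stand, 1.4 kg: dark steel base plate 150 x 100 x 14 mm and an aluminium tube 32 mm across, 85 mm long, bore 17.4 mm across and 80 mm deep, leaning 35 degrees from vertical towards the stand's own +x. Origin: centre of the base's underside, z up. The tube's axis lies in the stand's x-z plane; the spindle comes out along it.
- stand_mouth (a point): Centre of the tube's mouth, on its axis (4 mm along +x and 90 mm up in the stand's frame).
- gauge: Fixed gauge: dark steel base 220 (x) x 70 x 12 mm with two aluminium 90-degree V-blocks and an upright end stop at its -x end. Origin: centre of the underside, z up. The vees run along x at y = 0, 16 mm thick, centred at x = -72 and +56 mm, 34 mm wide at the top, tops 66 mm above the table; a shaft lying in them has its axis 58 mm above the table. Only the base plate lies between them.
- gauge_home (a point): Point on the end stop's inner face (gauge x = -100 mm), 58 mm above the table, where the centre of the spindle's foot belongs; the shaft then runs along the gauge's +x and the head lies beyond the vee at +56 mm, at the open end.
- stop: The gauge's fixed upright end stop: aluminium plate 10 mm thick (gauge x), 50 mm wide, 66 mm high on the base, its top 78 mm above the table. Origin: centre of its underside; its inner face is 5 mm from there along the gauge's +x.
- beaker: Bystander: open glass beaker, 60 mm across, 85 mm high; origin: centre of its underside.
- weight: Bystander: steel weight, 54 mm across, 70 mm high with its small knob; origin: centre of its underside.
- platen: Bystander: brass disc, 90 mm across, 22 mm high; origin: centre of its underside.
There are look-alikes about, which are no part of the job. What is shaped like the stand but orange is not meant.

How it is judged:
By the outcome, as a careful person would: the job done as asked, in the order asked, and still so for the second after the job is handed in, with the robot touching nothing.
It also fails if it takes over 45 s, if anything falls off the work surface, if the arm or the gripper's body presses on something with over 40 N, if the wrist force passes 120 N, or if a joint passes its speed limit or range.

## Working session

There is one attempt and no reset: what is moved stays moved. The work goes in short steps, Python scripts to look and compute and a tool call to move; the robot and the scene stay as the last step left them, time stands still between calls to the robot, and variables do not carry over. Pictures are saved under pics/ and viewed, at most 10 in all, crops included, and the job is handed in when it is done.

Besides the shell and the picture viewer there is one more tool, called after "Request:" as name(argument=value, ...), one argument or row to a line, values as JSON. move_arm: Moves the arm, as the interface text tells. Its arguments: {"type":"object","properties":{"commands":{"type":"array","items":{"type":"array","items":{"type":"array","items":{"type":"number"}}}},"claw":{"type":"number"},"force":{"type":"number"}},"required":["commands"]}

```bash
mkdir -p pics; ls; python3 - <<'E'
from rig import r,capture,camera_info
import cv2,numpy as np
np.set_printoptions(precision=3,suppress=True)
for n in ("scene","top"):
    cv2.imwrite(f"pics/{n}0.png",capture(n)[:,:,::-1]); i=camera_info(n); print(n,{k:np.array(v) for k,v in i.items()})
print(camera_info("wrist")); s=r.observe(); print(s)
E
```

```text
pics
scene {'fx': array(445.516), 'fy': array(445.516), 'cx': array(323.784), 'cy': array(235.318), 'dist': array([-0.111,  0.   ,  0.   ,  0.   ,  0.   ]), 'pose': array([[  -0.595,    0.439,   -0.673, 1121.619],
       [   0.803,    0.343,   -0.487,  483.729],
       [   0.017,   -0.831,   -0.556,  646.218],
       [   0.   ,    0.   ,    0.   ,    1.   ]])}
top {'fx': array(462.91), 'fy': array(462.91), 'cx': array(320.637), 'cy': array(239.645), 'dist': array([-0.029,  0.   ,  0.   ,  0.   ,  0.   ]), 'pose': array([[   0.095,   -0.969,    0.229,  275.999],
       [  -0.995,   -0.092,    0.025,   42.812],
       [  -0.003,   -0.23 ,   -0.973, 1118.701],
       [   0.   ,    0.   ,    0.   ,    1.   ]])}
{'fx': 404.74584277900567, 'fy': 404.74584277900567, 'cx': 319.3808123506076, 'cy': 242.31229828395973, 'dist': array([0.003, 0.   , 0.   , 0.   , 0.   ]), 'tool_from_camera': array([[   0.001,   -0.95 ,   -0.313,   80.786],
       [   1.   ,    0.001,    0.001,    1.391],
       [  -0.001,   -0.313,    0.95 , -163.21 ],
       [   0.   ,    0.   ,    0.   ,    1.   ]])}
{'t': 0.1, 'joint_pos': array([ 1.153,  0.616, -0.013,  1.425,  0.008,  1.103, -0.04 ]), 'dq': array([ 0.   , -0.001, -0.002, -0.003, -0.   , -0.001,  0.   ]), 'effort': array([  0.002, -47.038,   0.26 , -17.157,   0.01 ,   0.006,   0.   ]), 'eef_pos': array([ 247.927, -600.048,  209.156]), 'eef_rot': array([[ 0.924,  0.382, -0.001],
       [ 0.382, -0.924,  0.002],
       [-0.   , -0.002, -1.   ]]), 'wrist_force': array([-0.048, -0.454, -0.47 ]), 'wrist_torque': array([ 0.034, -0.03 ,  0.056]), 'gripper_force': 0.0, 'gripper_width': 85.16904251114956}
```

View pictures.

View pics/scene0.png

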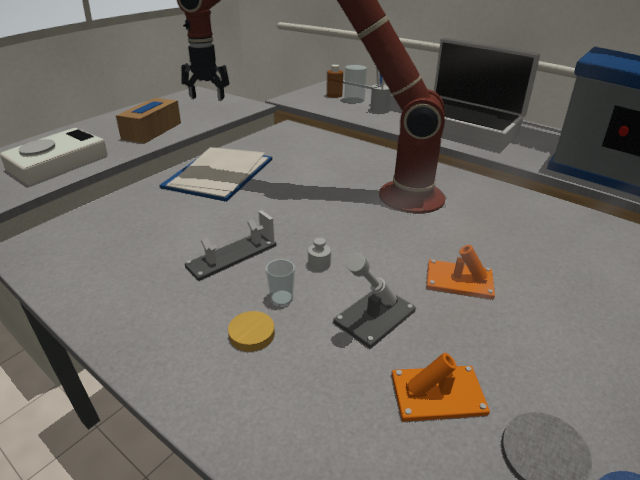

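View pics/top0.png

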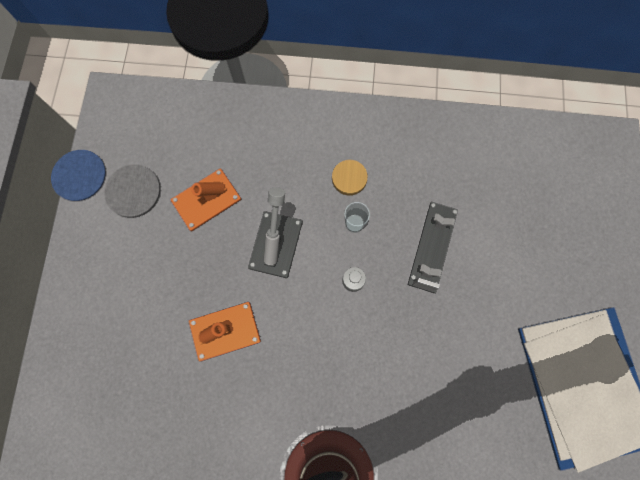

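Top view: the stand's plate has corners about (265,213), (302,222), (288,277), (250,266), and the spindle's head is at (276,196). The gauge runs from (443,206) to (423,288), with the stop at the lower end near (428,283). The orange look-alikes are to the left. I'll measure these now.

```bash
cat > h.py <<'E'
import cv2,numpy as np
from rig import r,capture,camera_info
np.set_printoptions(precision=2,suppress=True)
def pose(n):
    i=camera_info(n)
    if n!="wrist": return i,np.array(i["pose"])
    s=r.observe(); T=np.eye(4); T[:3,:3]=s["eef_rot"]; T[:3,3]=s["eef_pos"]
    return i,T@np.array(i["tool_from_camera"])
def rays(n,px,P=None):
    i,Q=pose(n); P=Q if P is None else P
    K=np.array([[i["fx"],0,i["cx"]],[0,i["fy"],i["cy"]],[0,0,1]])
    u=cv2.undistortPoints(np.array(px,float).reshape(-1,1,2),K,np.array(i["dist"])).reshape(-1,2)
    d=np.c_[u,np.ones(len(u))]@P[:3,:3].T
    return P[:3,3],d
def onz(n,px,z,P=None):
    o,d=rays(n,px,P); return o+d*((z-o[2])/d[:,2])[:,None]
def proj(n,pts,P=None):
    i,Q=pose(n); P=Q if P is None else P
    K=np.array([[i["fx"],0,i["cx"]],[0,i["fy"],i["cy"]],[0,0,1]]); W=np.linalg.inv(P)
    return cv2.projectPoints(np.array(pts,float).reshape(-1,3),cv2.Rodrigues(W[:3,:3])[0],W[:3,3],K,np.array(i["dist"]))[0].reshape(-1,2)
def tri(n1,p1,n2,p2):
    o1,d1=rays(n1,[p1]); o2,d2=rays(n2,[p2]); A=np.c_[d1[0],-d2[0]]
    t=np.linalg.lstsq(A,o2-o1,rcond=None)[0]; a=o1+d1[0]*t[0]; b=o2+d2[0]*t[1]
    return (a+b)/2,np.linalg.norm(a-b)
E
python3 - <<'E'
from h import *
im=cv2.imread("pics/top0.png"); g=im.max(2)
for nm,(x0,y0,x1,y1),zt in (("stand",(240,200,310,285),14),("gauge",(400,195,465,300),12)):
    m=np.zeros(g.shape,np.uint8); m[y0:y1,x0:x1]=(g[y0:y1,x0:x1]<75)*255
    m=cv2.morphologyEx(m,cv2.MORPH_CLOSE,np.ones((9,9)))
    c=max(cv2.findContours(m,0,2)[0],key=cv2.contourArea)
    w=onz("top",c.reshape(-1,2),zt)
    R=cv2.minAreaRect(w[:,:2].astype(np.float32)); print(nm,R); 
    print(cv2.boxPoints(R)); print(proj("top",np.c_[cv2.boxPoints(R),[zt]*4]))
print("manual stand",onz("top",[(265,213),(302,222),(288,277),(250,266)],14))
print("manual gauge",onz("top",[(430,203),(457,209),(436,291),(409,284)],12))
print("head tri",tri("top",(276,194),"scene",(358,265)))
a=cv2.imread("pics/top0.png")[180:300,235:475]
b=cv2.imread("pics/scene0.png")[200:350,180:430]
cv2.imwrite("pics/c1.png",cv2.resize(a,None,fx=3.3,fy=3.3,interpolation=2))
cv2.imwrite("pics/c2.png",cv2.resize(b,None,fx=3.2,fy=3.2,interpolation=2))
E
```

```text
stand ((516.7447509765625, 186.9119873046875), (47.1832389831543, 151.27685546875), 81.15113830566406)
[[438.38 175.24]
 [587.85 151.97]
 [595.11 198.59]
 [445.64 221.86]]
[[273.78 274.78]
 [290.2  216.29]
 [271.92 211.81]
 [255.   270.  ]]
gauge ((476.9293518066406, -167.91091918945312), (29.579362869262695, 70.52997589111328), 76.61134338378906)
[[ 439.2  -174.13]
 [ 507.81 -190.46]
 [ 514.66 -161.69]
 [ 446.05 -145.36]]
[[418.54 288.18]
 [426.58 260.81]
 [414.91 256.97]
 [406.72 284.24]]
manual stand [[590.43 215.37  14.  ]
 [576.   121.25  14.  ]
 [436.27 140.49  14.  ]
 [454.21 235.18  14.  ]]
manual gauge [[ 655.98 -192.77   12.  ]
 [ 646.71 -260.8    12.  ]
 [ 436.34 -216.22   12.  ]
 [ 447.14 -150.78   12.  ]]
head tri (array([588.97, 172.39, 174.47]), np.float64(0.9174629270104546))
```

View pics/c1.png

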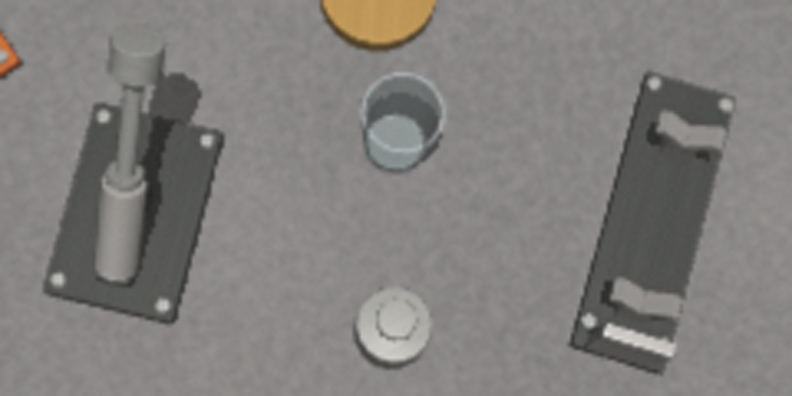

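View pics/c2.png

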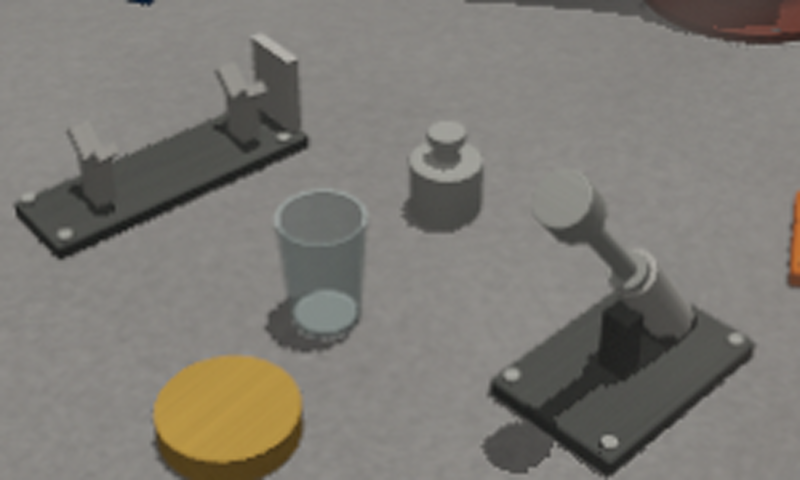

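```bash
python3 - <<'E'
from h import *
off=np.array([235,180])
def fit(px,z,L):
    w=onz("top",np.array(px)/3.3+off-0.35,z)[:,:2]
    M=np.array(L,float); a=w-w.mean(0); b=M-M.mean(0)
    yaw=np.arctan2((b[:,0]*a[:,1]-b[:,1]*a[:,0]).sum(),(a*b).sum())
    c,s=np.cos(yaw),np.sin(yaw); R=np.array([[c,-s],[s,c]]); t=w.mean(0)-R@M.mean(0)
    print(t,yaw,"res",(w-(M@R.T+t)).round(1).tolist()); return t,yaw,R
t,y,R=fit([(100,103),(223,132),(174,322),(45,293)],14,[(75,50),(75,-50),(-75,-50),(-75,50)])
for s in (0,8,83-75,127-75,93,119):
    q=R@[4+s*np.sin(np.radians(35)),0]+t; z=90+s*np.cos(np.radians(35))
    print("s",75+s,q,z,proj("top",[*q,z]),proj("scene",[*q,z]))
t,y,R=fit([(648,72),(735,97),(660,372),(572,346)],12,[(110,35),(110,-35),(-110,-35),(-110,35)])
for p in ((-100,0),(-72,0),(56,0)): print(p,R@p+t)
E
```

```text
[515.36 179.49] -0.1421704243245765 res [[-0.8, -2.2], [-0.5, 2.0], [1.5, 1.3], [-0.3, -1.1]]
s 75 [519.32 178.92] 90.0 [[272.98 234.6 ]] [[377.41 283.33]]
s 83 [523.87 178.27] 96.55321635431193 [[273.21 232.01]] [[376.2 281.8]]
s 83 [523.87 178.27] 96.55321635431193 [[273.21 232.01]] [[376.2 281.8]]
s 127 [548.85 174.7 ] 132.59590630302756 [[274.48 217.28]] [[369.22 272.89]]
s 168 [572.13 171.37] 166.18114011887624 [[275.73 202.76]] [[362.13 263.86]]
s 194 [586.89 169.25] 187.47909327039002 [[276.56 193.14]] [[357.32 257.73]]
[ 546.34 -204.61] -0.2172358686706474 res [[-1.1, -1.0], [0.5, 0.8], [1.3, 2.0], [-0.8, -1.7]]
(-100, 0) [ 448.69 -183.05]
(-72, 0) [ 476.03 -189.09]
(56, 0) [ 601.03 -216.68]
```

The stand, spindle and gauge measurements agree with the given sizes. Next I raise the arm, turn it to the lean plane and travel to a hover above the spindle.

Request:
move_arm(
  commands=[
    [[0,0,-24,0.107],[0,0,-24,0.107],[0,0,-24,0.107],[0,0,-24,0.107],[0,0,-24,0.107]],
  ],
  claw=1,
  force=30,
)

```text
t: 0.52
eef_pos: [248.1, -600.2, 330.7]
eef_rot: [[0.989, -0.148, -0.0], [-0.148, -0.989, 0.001], [-0.001, -0.001, -1.0]]
wrist_force: [0.1, -0.7, 0.4]
gripper_width: 85.2
gripper_force: 0.0
```

Request:
move_arm(
  commands=[
    [[9,-38,0,0],[9,-38,0,0],[9,-38,0,0],[9,-38,0,0],[9,-38,0,0]],
  ],
)

```text
t: 0.93
eef_pos: [320.1, -416.9, 329.7]
eef_rot: [[0.99, -0.143, -0.001], [-0.143, -0.99, 0.001], [-0.001, -0.001, -1.0]]
wrist_force: [1.2, -0.3, 0.6]
gripper_width: 85.4
gripper_force: 0.0
```

Request:
move_arm(
  commands=[
    [[9,-38,0,0],[9,-38,0,0],[9,-38,0,0],[9,-38,0,0],[9,-38,0,0]],
  ],
)

```text
t: 1.35
eef_pos: [391.5, -235.4, 330.0]
eef_rot: [[0.99, -0.143, -0.001], [-0.143, -0.99, 0.0], [-0.001, -0.0, -1.0]]
wrist_force: [0.2, 0.0, 0.9]
gripper_width: 84.9
gripper_force: 0.0
```

Request:
move_arm(
  commands=[
    [[9,-38,0,0],[9,-38,0,0],[9,-38,0,0],[9,-38,0,0],[9,-38,0,0]],
  ],
)

```text
t: 1.77
eef_pos: [463.1, -54.0, 330.1]
eef_rot: [[0.99, -0.143, -0.0], [-0.143, -0.99, -0.0], [-0.0, 0.0, -1.0]]
wrist_force: [0.7, -0.9, -1.5]
gripper_width: 85.3
gripper_force: 0.0
```

Request:
move_arm(
  commands=[
    [[8.5,-38,0,0],[8.5,-38,0,0],[8.5,-38,0,0],[8.5,-38,0,0],[8.5,-38,0,0]],
  ],
)

```text
t: 2.18
eef_pos: [532.4, 127.8, 329.9]
eef_rot: [[0.99, -0.143, -0.001], [-0.143, -0.99, -0.0], [-0.001, 0.0, -1.0]]
wrist_force: [1.5, -0.3, -0.3]
gripper_width: 85.6
gripper_force: 0.0
```

Request:
move_arm(
  commands=[
    [[4,-25,0,0],[4,-20,0,0],[0,0,0,0],[0,0,0,0]],
  ],
)

```text
t: 2.52
eef_pos: [546.2, 170.7, 329.3]
eef_rot: [[0.99, -0.14, -0.002], [-0.14, -0.99, -0.0], [-0.002, 0.001, -1.0]]
wrist_force: [-0.3, -0.5, -1.4]
gripper_width: 85.5
gripper_force: 0.0
```

```bash
python3 - <<'E'
from h import *
i,P=pose("wrist"); np.save("P1.npy",P); cv2.imwrite("pics/w1.png",capture("wrist")[:,:,::-1])
print(r.observe()["eef_pos"],P[:3,3])
E
```

```text
[546.39 168.9  329.56] [626.99 158.35 492.31]
```

View pics/w1.png

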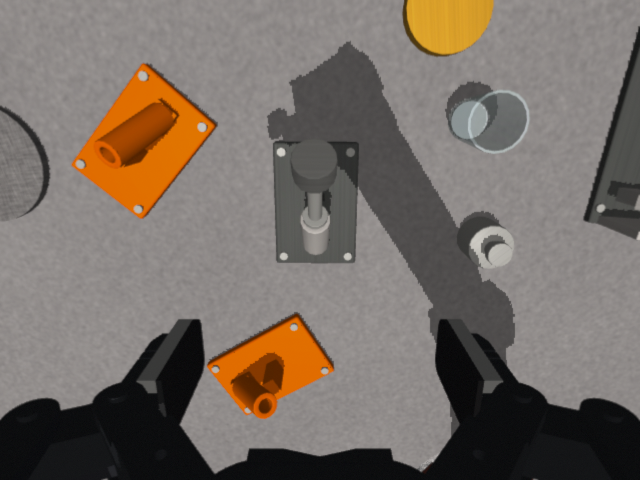

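The wrist view shows the plate corners at (275,142), (358,142), (354,262) and (278,262), square with the tool. The head disc is at about (314,160) and the collar at about (315,217).

```bash
python3 - <<'E'
from h import *
P=np.load("P1.npy")
w=onz("wrist",[(275,142),(358,142),(354,262.5),(278,262.5)],14,P)[:,:2]
M=np.array([(75,50),(75,-50),(-75,-50),(-75,50)],float); a=w-w.mean(0)
yaw=np.arctan2((M[:,0]*a[:,1]-M[:,1]*a[:,0]).sum(),(a*M).sum()); c,s=np.cos(yaw),np.sin(yaw); R=np.array([[c,-s],[s,c]])
print(w,"ctr",w.mean(0),"yaw",yaw, "size",np.linalg.norm(w[0]-w[1]),np.linalg.norm(w[1]-w[2]))
for k in (75,79,83,127,168,194):
    l=(k-75); q=R@[4+l*np.sin(np.radians(35)),0]+w.mean(0); z=90+l*np.cos(np.radians(35)); print(k,q,z,proj("wrist",[*q,z],P))
im=cv2.imread("pics/w1.png")
for v in (185,195,205): print(v,im[v,295:335].mean(1).astype(int))
cv2.imwrite("pics/w1c.png",cv2.resize(im[130:270,265:365],None,fx=4,fy=4,interpolation=2))
E
```

```text
[[597.74 213.29]
 [584.48 118.76]
 [437.56 139.98]
 [450.97 235.21]] ctr [517.69 176.81] yaw -0.14396115306889476 size 95.45916309634538 148.44099410959697
75 [521.64 176.24] 90.0 [[315.81 218.1 ]]
79 [523.91 175.91] 93.27660817715596 [[315.8  216.74]]
83 [526.18 175.58] 96.55321635431193 [[315.78 215.36]]
127 [551.16 171.96] 132.59590630302756 [[315.55 198.26]]
168 [574.43 168.58] 166.18114011887624 [[315.28 178.34]]
194 [589.19 166.44] 187.47909327039002 [[315.08 163.02]]
185 [89 84 75 71 71 71 72 72 73 73 74 74 74 75 75 76 75 76 76 76 76 77 76 76
 76 76 76 76 77 76 76 76 76 76 76 77 82 88 89 91]
195 [ 91  90  90  89  89  89  91  91  89  82  52  53  77  99 110 118 123 126
 129 129 130 131 130 127 120 110  95  50  30  37  44  45  45  46  46  48
  61  87  88  91]
205 [ 90  91  92  90  89  88  90  91  89  82  51  49  65  93 108 116 122 126
 129 130 130 131 129 125 117 107  94  67  52  47  44  46  45  47  50  66
  87  88  91  91]
```

View pics/w1c.png

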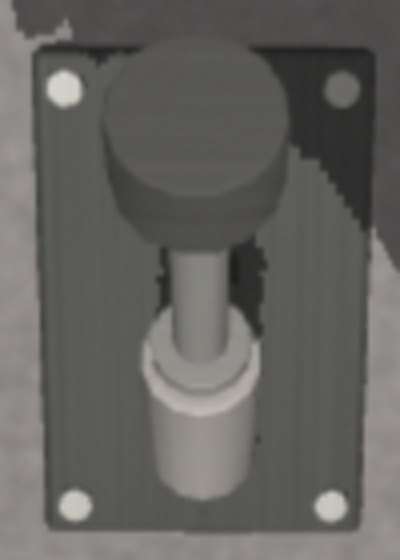

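```bash
python3 - <<'E'
from h import *
for k in range(5): s=r.observe(); print(s["t"],s["eef_pos"],s["dq"])
a=np.array([capture("wrist").astype(int).mean(2)[195:206,300:330].mean(0) for _ in range(1)]); print(a)
for k in range(2): capture("top"); s=r.observe(); print(s["t"],s["eef_pos"],s["eef_rot"][0])
E
```

```text
2.5667 [546.39 168.9  329.56] [ 0.03 -0.02  0.02  0.01  0.   -0.   -0.  ]
2.5667 [546.39 168.9  329.56] [ 0.03 -0.02  0.02  0.01  0.   -0.   -0.  ]
2.5667 [546.39 168.9  329.56] [ 0.03 -0.02  0.02  0.01  0.   -0.   -0.  ]
2.5667 [546.39 168.9  329.56] [ 0.03 -0.02  0.02  0.01  0.   -0.   -0.  ]
2.5667 [546.39 168.9  329.56] [ 0.03 -0.02  0.02  0.01  0.   -0.   -0.  ]
[[ 92.18  90.48  85.64  66.15  50.82  66.85  96.73 109.67 118.33 123.21
  126.73 129.39 130.76 131.21 130.55 129.85 126.09 117.97 108.45  93.39
   53.33  35.7   36.67  44.12  45.36  45.79  46.15  46.79  52.85  72.21]]
2.6667 [546.61 167.74 330.13] [ 0.99 -0.15 -0.  ]
2.7167 [546.67 167.68 330.3 ] [ 0.99 -0.15 -0.  ]
```

Request:
move_arm(
  commands=[
    [[0.5,-1,30,0],[0.5,-1,38,0],[0.5,-1,38,0],[0,-1,38,0],[0,-1,24,0]],
  ],
)

```text
t: 3.13
eef_pos: [547.0, 171.9, 159.0]
eef_rot: [[0.989, -0.145, -0.004], [-0.145, -0.989, -0.002], [-0.004, 0.003, -1.0]]
wrist_force: [-0.2, 0.8, 0.4]
gripper_width: 85.4
gripper_force: 0.0
```

Request:
move_arm(
  commands=[
    [[0,0,9,0],[0,0,0,0],[0,0,0,0],[0,0,0,0],[0,0,0,0]],
  ],
)

```text
t: 3.55
eef_pos: [550.4, 174.7, 155.5]
eef_rot: [[0.99, -0.143, 0.004], [-0.143, -0.99, 0.002], [0.004, -0.002, -1.0]]
wrist_force: [0.7, -0.4, 0.8]
gripper_width: 85.5
gripper_force: 0.0
```

```bash
python3 - <<'E'
from h import *
i,P=pose("wrist"); np.save("P2.npy",P); cv2.imwrite("pics/w2.png",capture("wrist")[:,:,::-1])
s=r.observe(); print(s["eef_pos"],s["eef_rot"],s["wrist_force"])
E
```

```text
[550.12 174.67 155.29] [[ 0.99 -0.14  0.  ]
 [-0.14 -0.99  0.  ]
 [ 0.   -0.   -1.  ]] [ 0.35 -0.08  0.45]
```

View pics/w2.png

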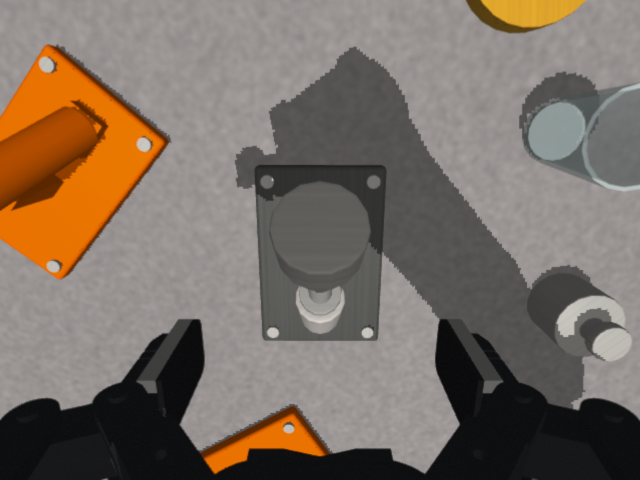

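The head face is centred at about (320,229) and the collar at about (320,302), level with the centre of the fingers at u≈319. I'll take finer edges numerically.

```bash
python3 - <<'E'
from h import *
P=np.load("P2.npy"); g=cv2.imread("pics/w2.png").mean(2).astype(int)
print("col320",g[270:336,320]); print("col305",g[270:336,305])
for v in (288,293,298,303,308,314,320): 
    print(v,g[v,290:352])
c0=np.array([526.2,176.6,96.5]); 
for th in (35,37,39):
    d=np.array([np.sin(np.radians(th))*.99,-np.sin(np.radians(th))*.143,np.cos(np.radians(th))])
    print(th,proj("wrist",[c0+d*k for k in (-8,0,46,85,111)],P))
E
```

```text
col320 [ 98 101 105 103  90  86  84  84  84  82  82  81  81  85  85  84  84  85
  83  81  81  83 101 136 140 141 140 141 141 140 141 141 140 143 151 153
 155 155 156 156 157 158 165 166 147 157 173 179 187 193 201 210 206 170
 158 157 157 158 158 158 157 158 157 144  94  85]
col305 [100 100  92  85  82  80  81  81  80  79  78  79  81  83  81  83  84  97
 132 150 151 151 152 152 153 153 152 153 155 156 155 155 155 155 154 154
 154 147 137 152 172 179 180 183 186 190 190 174 144 134 132 131 132 131
 131 128 120  96  86  86  87  87  87  86  87  86]
288 [ 93  93  92  92  93  93  92 103 141 154 141 150 152 149 146 132 113  96
  82  82  82  82  83  82  81  82  82  83  82  82  83  83  83  83  84  82
  83  83  83  84  84  87  94 109 128 148 151 152 153 146 122 107 109  92
  91  91  93  93  92  92  92  92]
293 [ 93  92  92  91  91  99 147 168 166 143 150 152 152 152 152 152 153 152
 142 106 109 118 125 130 132 133 132 133 135 137 136 136 136 136 138 136
 134 128 121 114 105 103 148 153 153 153 153 153 153 151 145 155 168 158
 111  93  93  92  91  91  91  91]
298 [ 92  93  91  91  91 104 154 1
[... 817 characters left out ...]
2 180 176 171 161 151 146 146 147 146 147 147 147 148 147 148 148 148
 151 161 173 178 181 183 184 186 189 193 193 185 167 141 115  91  88  89
  88  90  91  90  88  89  88  90]
320 [ 89  91  90  89  89  89  90  88  89  90  90  94 114 124 129 132 137 144
 162 185 194 198 200 202 201 202 202 202 202 201 201 200 203 204 205 207
 206 205 203 196 188 174 152 144 140 136 132 123  99  90  89  87  88  88
  88  90  90  89  89  88  88  89]
35 [[320.1  296.42]
 [320.11 294.22]
 [320.22 278.32]
 [320.35 258.12]
 [320.48 238.58]]
37 [[320.1  296.87]
 [320.11 294.22]
 [320.22 275.15]
 [320.36 251.06]
 [320.49 227.9 ]]
39 [[320.1  297.31]
 [320.11 294.22]
 [320.22 272.03]
 [320.36 244.15]
 [320.5  217.55]]
```

Request:
move_arm(
  commands=[
    [[-0.4,0.3,8,0],[-0.3,0,8,0],[0,0,4,0],[0,0,1.6,0],[0,0,0,0]],
  ],
)

```text
t: 4.02
eef_pos: [547.6, 173.9, 130.7]
eef_rot: [[0.99, -0.143, -0.002], [-0.143, -0.99, -0.001], [-0.002, 0.001, -1.0]]
wrist_force: [-0.4, 0.0, -0.7]
gripper_width: 85.6
gripper_force: 0.0
```

Request:
move_arm(
  commands=[
    [[0,0,0,0],[0,0,0,0],[0,0,0,0],[0,0,0,0],[0,0,0,0]],
  ],
  claw=-0.45,
  force=20,
)

```text
t: 4.43
eef_pos: [548.3, 174.2, 131.8]
eef_rot: [[0.99, -0.143, 0.0], [-0.143, -0.99, 0.0], [0.0, -0.0, -1.0]]
wrist_force: [0.4, 0.4, -0.6]
gripper_width: 25.5
gripper_force: 0.0
```

Request:
move_arm(
  commands=[
    [[1,0,-1.5,0],[0,0,0,0],[0,0,0,0],[0,0,0,0]],
  ],
)

```text
t: 4.77
eef_pos: [549.2, 174.0, 133.2]
eef_rot: [[0.99, -0.143, 0.0], [-0.143, -0.99, 0.0], [0.0, -0.0, -1.0]]
wrist_force: [-0.3, 0.1, 0.1]
gripper_width: 23.6
gripper_force: 0.0
```

```bash
python3 - <<'E'
from h import *
im=capture("wrist")[:,:,::-1]; t=capture("scene")[:,:,::-1]
a=cv2.resize(im[180:480,170:470],(500,500)); b=cv2.resize(t[190:310,330:402],(300,500))
cv2.imwrite("pics/w3.png",np.hstack([a,b])); s=r.observe(); print(s["eef_pos"],s["wrist_force"])
E
```

```text
[549.08 173.97 133.13] [-0.6  -0.92 -0.54]
```

View pics/w3.png

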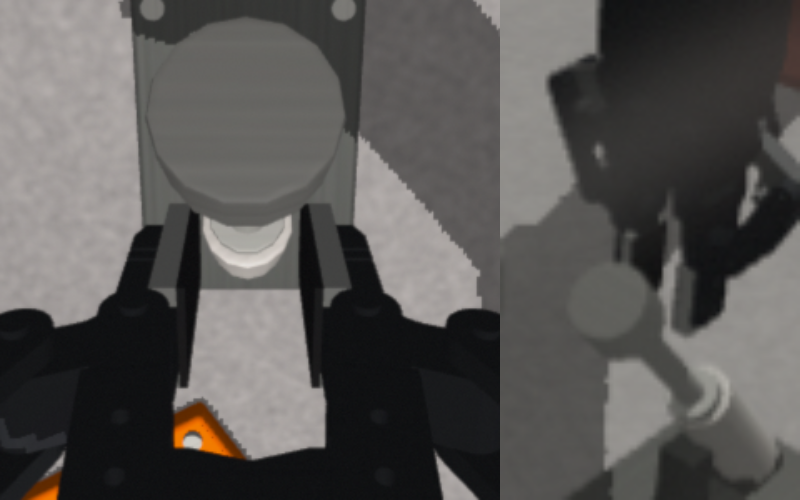

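Both pads straddle the shaft. The head and collar sit about 0.7 mm to the tool's −y side of the finger centre. In the scene crop the near pad's tip is at about (690,325), close to the shaft.

```bash
python3 - <<'E'
from h import *
s=r.observe(); p=s["eef_pos"];R=s["eef_rot"]
f=lambda q:[500+(q[0]-330)*300/72,(q[1]-190)*500/120]
for nm,t in (("tip x0",(0,-12,8)),("tip x11",(11,-12,8)),("tip x-11",(-11,-12,8)),("C",(5,0,0)),("headend",(43,0,-52))):
    print(nm,np.array(f(proj("scene",p+R@np.array(t))[0])))
E
```

```text
tip x0 [681.25 370.38]
tip x11 [665.3  381.52]
tip x-11 [696.94 359.41]
C [654.56 349.01]
headend [604.35 290.95]
```

```bash
python3 - <<'E'
from h import *
s=r.observe(); p=s["eef_pos"];R=s["eef_rot"]; print(s["gripper_width"])
def mk(n,x0,y0,x1,y1,k):
    im=capture(n)[:,:,::-1]; a=cv2.resize(im[y0:y1,x0:x1],None,fx=k,fy=k,interpolation=2)
    a=np.clip(a*1.6+25,0,255).astype(np.uint8)
    for z,c in ((8,(0,0,255)),(-20,(0,255,0))):
        for y in (12,-12):
            q=(proj(n,[p+R@np.array((x,y,z)) for x in (-11,11)])+.5-np.array([x0,y0]))*k
            cv2.line(a,*[tuple(int(v) for v in w) for w in q],c,1)
    return a
a=mk("scene",330,200,400,300,5.5)
b=mk("wrist",240,220,400,440,2.5)
print(a.shape,b.shape); h=max(len(a),len(b))
pad=lambda i:np.vstack([i,np.zeros((h-len(i),i.shape[1],3),np.uint8)])
cv2.imwrite("pics/m.png",np.hstack([pad(a),pad(b)]))
E
```

```text
23.62950851811008
(550, 385, 3) (550, 400, 3)
```

View pics/m.png

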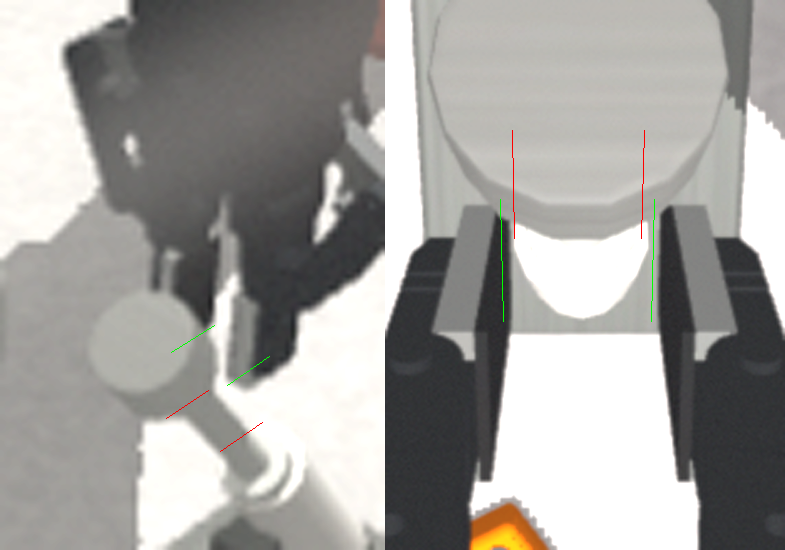

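The overlay shows that the fingertips really sit about 20 mm behind the TCP at this opening (green line), not 8 mm ahead (red line). The pads therefore need to go about 25 mm lower. I'll descend in small steps and watch the force.

Request:
move_arm(
  commands=[
    [[0,-0.7,4,0],[0,0,4,0],[0,0,4,0],[0,0,0,0]],
  ],
)

```text
t: 5.3
eef_pos: [548.4, 174.4, 119.9]
eef_rot: [[0.99, -0.143, -0.002], [-0.143, -0.99, -0.001], [-0.002, 0.001, -1.0]]
wrist_force: [-0.0, -0.6, 0.3]
gripper_width: 23.7
gripper_force: 0.0
```

Request:
move_arm(
  commands=[
    [[0,0,3,0],[0,0,3,0],[0,0,2,0],[0,0,0,0]],
  ],
)

```text
t: 5.63
eef_pos: [548.9, 174.5, 112.6]
eef_rot: [[0.99, -0.143, -0.001], [-0.143, -0.99, -0.0], [-0.001, 0.0, -1.0]]
wrist_force: [-0.8, 0.1, -0.2]
gripper_width: 23.8
gripper_force: 0.0
```

Request:
move_arm(
  commands=[
    [[0.3,0,2,0],[0,0,2,0],[0,0,0,0],[0,0,0,0],[0,0,0,0]],
  ],
)

```text
t: 6.05
eef_pos: [549.6, 174.7, 109.2]
eef_rot: [[0.99, -0.143, 0.0], [-0.143, -0.99, 0.0], [0.0, -0.0, -1.0]]
wrist_force: [0.5, -0.4, -0.6]
gripper_width: 23.7
gripper_force: 0.0
```

```bash
python3 - <<'E'
from h import *
s=r.observe(); p=s["eef_pos"];R=s["eef_rot"]; print(p,s["wrist_force"])
# head near-rim / finger check in wrist image: widths per row
g=capture("wrist").mean(2).astype(int); cv2.imwrite("pics/w4.png",g)
for v in (290,300,305,310,315,320,330,340): print(v,g[v,270:370:2])
im=capture("scene")[:,:,::-1]; cv2.imwrite("pics/s4.png",im)
E
```

```text
[549.59 174.65 109.21] [ 0.49 -0.41 -0.65]
290 [103 103 103 103 102 103 103 103 103 103 103 103 103 103 103 103 103 103
 103 102 103 103 103 103 103 103 102 103 103 103 103 102 103 103 103 103
 102 103 103 102 102 101 102 101 103 102 103 102 101 102]
300 [101 101 102 102 102 102 101 102 102 102 101 102 103 102 102 102 103 103
 103 102 103 103 104 103 104 104 104 103 104 104 103 103 104 103 104 103
 103 104 103 104 104 103 103 103 104 103 103 104 103 103]
305 [102 103 102 102 102 102 103 102 103 103 102 103 103 103 103 104 103 103
 104 104 104 104 104 104 104 104 104 103 104 104 104 104 103 104 104 104
 104 103 104 104 104 104 103 104 104 104 104 103 104 103]
310 [102 101 102 101 102 102 102 102 102 103 103 103 103 103 103 103 103 104
 104 103 103 103 103 103 103 104 104 104 104 104 104 103 104 104 104 104
 104 104 103 104 104 104 104 104 104 104 104 104 104 104]
315 [102 101 102 102 102 102 102 102 102 102 102 102 101 102 103 103 103 103
 102 102 103 103 103 103 103 103 103 103 103 103 103 102 103 103 103 102
 103 102 102 102 102 102 103 103 102 103 103 103 102 103]
320 [104 105 104 105 105 105 105 104 105 104 105 105 105 105 105 105 105 105
 106 106 106 106 106 106 106 107 107 106 107 106 106 106 106 106 106 106
 106 106 107 106 105 105 105 106 106 105 105 106 105 105]
330 [107 108 108 108 107 108 107 107 107 107 108 107 107 108 107 108 107 108
 108 109 109 109 108 108 109 107 108 108 108 109 108 108 109 108 108 108
 108 108 108 108 108 107 108 108 108 107 108 108 109 109]
340 [ 68  67  75  83  89  96 107 109 109 108 108 107 108 107 107 107 107 107
 107 107 107 107 107 107 108 107 107 108 108 107 108 108 107 108 107 108
 107 109 111 113 113 113 114 111 105  97  92  85  70  67][ WARN:0@0.448] global loadsave.cpp:1063 imwrite_ Unsupported depth image for selected encoder is fallbacked to CV_8U.
```

Request:
move_arm(
  commands=[
    [[0,0,2,0],[0,0,0,0],[0,0,0,0]],
  ],
)

```text
t: 6.4
eef_pos: [549.4, 174.6, 107.0]
eef_rot: [[0.99, -0.143, -0.0], [-0.143, -0.99, -0.0], [-0.0, 0.0, -1.0]]
wrist_force: [-0.2, 0.2, 0.3]
gripper_width: 23.1
gripper_force: 0.0
```

Request:
move_arm(
  commands=[
    [[0,0,0,0],[0,0,0,0],[0,0,0,0],[0,0,0,0]],
  ],
  claw=-1,
  force=25,
)

```text
t: 6.73
eef_pos: [549.5, 174.8, 107.2]
eef_rot: [[0.99, -0.143, 0.0], [-0.143, -0.99, 0.0], [0.0, -0.0, -1.0]]
wrist_force: [0.3, 0.9, -0.4]
gripper_width: 12.8
gripper_force: 24.4
```

Request:
move_arm(
  commands=[
    [[1.1,0,-1.6,0],[1.7,0,-2.5,0],[2.3,0,-3.3,0],[2.9,0,-4.1,0],[2.9,0,-4.1,0]],
  ],
)

```text
t: 7.15
eef_pos: [560.7, 172.7, 123.0]
eef_rot: [[0.99, -0.143, -0.0], [-0.143, -0.99, -0.0], [-0.0, 0.0, -1.0]]
wrist_force: [-0.9, -0.1, -3.0]
gripper_width: 12.7
gripper_force: 24.4
```

```bash
python3 - <<'E'
from h import *
a=cv2.imread("pics/s4.png").astype(int); b=capture("scene")[:,:,::-1].astype(int)
# base front corner area: compare stand-plate pixels
d=np.abs(a-b).sum(2)[300:345,335:415]; print((d>40).sum()); d=d>40; print(np.argwhere(d)[:5]+[300,335])
s=r.observe(); print(s["eef_pos"],s["wrist_force"],s["gripper_width"])
E
```

```text
226
[[300 352]
 [300 353]
 [300 354]
 [300 355]
 [301 353]]
[562.17 172.82 124.03] [ 1.03  0.   -3.27] 12.711580413515293
```

Request:
move_arm(
  commands=[
    [[4,0,-5.7,0],[4,0,-5.7,0],[4,0,-5.7,0],[4,0,-5.7,0],[4,0,-5.7,0]],
  ],
)

```text
t: 7.62
eef_pos: [580.7, 170.1, 152.0]
eef_rot: [[0.99, -0.143, 0.001], [-0.143, -0.99, 0.0], [0.0, -0.0, -1.0]]
wrist_force: [0.3, 0.2, -3.7]
gripper_width: 12.6
gripper_force: 24.5
```

Request:
move_arm(
  commands=[
    [[4,0,-5.7,0],[4,0,-5.7,0],[4,0,-5.7,0],[4,0,-5.7,0],[4,0,-5.7,0]],
  ],
)

```text
t: 8.03
eef_pos: [600.2, 167.3, 180.3]
eef_rot: [[0.99, -0.143, -0.0], [-0.143, -0.99, 0.0], [-0.0, -0.0, -1.0]]
wrist_force: [0.0, -0.6, -3.5]
gripper_width: 12.8
gripper_force: 24.5
```

Request:
move_arm(
  commands=[
    [[2,0,-10,0],[0,0,-20,0],[0,0,-25,0],[0,0,-25,0],[0,0,-10,0]],
  ],
)

```text
t: 8.45
eef_pos: [603.7, 167.9, 274.4]
eef_rot: [[0.99, -0.143, 0.007], [-0.143, -0.99, 0.003], [0.007, -0.004, -1.0]]
wrist_force: [1.1, -0.2, -2.2]
gripper_width: 12.7
gripper_force: 24.6
```

```bash
python3 - <<'E'
from h import *
a=cv2.imread("pics/s4.png"); b=capture("scene")[:,:,::-1]; cv2.imwrite("pics/s5.png",b); t=capture("top")[:,:,::-1]; cv2.imwrite("pics/t5.png",t)
t0=cv2.imread("pics/top0.png")
for n,i in(("t0",t0),("t5",t)):
    m=(i.max(2)<75).astype(np.uint8); 
    print(n,[np.where(m[v,235:310])[0][[0,-1]]+235 for v in (235,250,262)],[np.where(m[205:285,u])[0][[0,-1]]+205 for u in (262,290)])
s=r.observe(); print(s["eef_pos"],s["wrist_force"],s["wrist_torque"],s["gripper_width"])
E
```

```text
Traceback (most recent call last):
IndexError: index 0 is out of bounds for axis 0 with size 0
```

Request:
move_arm(
  commands=[
    [[0,0,0,0.074],[2.3,20,0,0],[2.3,30,0,0],[2.3,36,0,0],[2.3,36,0,0]],
  ],
)

```text
t: 8.97
eef_pos: [582.9, 45.2, 267.4]
eef_rot: [[0.977, -0.213, -0.004], [-0.213, -0.977, -0.0], [-0.004, 0.001, -1.0]]
wrist_force: [0.7, -1.5, -4.0]
gripper_width: 12.6
gripper_force: 24.7
```

Request:
move_arm(
  commands=[
    [[2.3,36,0,0],[2.3,36,0,0],[2.3,36,0,0],[2.3,36,0,0],[2.3,36,0,0]],
  ],
)

```text
t: 9.38
eef_pos: [555.2, -133.8, 267.8]
eef_rot: [[0.977, -0.215, -0.004], [-0.215, -0.977, 0.001], [-0.004, 0.0, -1.0]]
wrist_force: [0.6, 1.1, -3.0]
gripper_width: 12.8
gripper_force: 24.7
```

Request:
move_arm(
  commands=[
    [[2.3,36,5,0],[0,25,10,0],[0,12,15,0],[0,0,15,0],[0,0,12,0]],
  ],
)

```text
t: 9.8
eef_pos: [541.0, -205.5, 209.5]
eef_rot: [[0.976, -0.219, -0.005], [-0.219, -0.976, 0.001], [-0.005, 0.0, -1.0]]
wrist_force: [-0.8, 0.8, -3.2]
gripper_width: 12.8
gripper_force: 24.7
```

Request:
move_arm(
  commands=[
    [[0,0,8,0],[0,0,0,0],[0,0,0,0],[0,0,0,0],[0,0,0,0]],
  ],
)

```text
t: 10.22
eef_pos: [544.2, -204.0, 205.6]
eef_rot: [[0.977, -0.215, 0.002], [-0.215, -0.977, -0.001], [0.002, 0.0, -1.0]]
wrist_force: [-0.1, 0.1, -4.0]
gripper_width: 12.5
gripper_force: 24.7
```

```bash
python3 - <<'E'
from h import *
i,P=pose("wrist"); np.save("P6.npy",P)
for n in ("wrist","scene","top"): cv2.imwrite(f"pics/{n}6.png",capture(n)[:,:,::-1])
s=r.observe(); print(s["eef_pos"],s["eef_rot"],s["wrist_force"],s["wrist_torque"],s["gripper_width"])
w=cv2.imread("pics/wrist6.png"); sc=cv2.imread("pics/scene6.png")
cv2.imwrite("pics/v6.png",np.hstack([cv2.resize(w,(440,330)),cv2.resize(sc[150:300,170:330],(352,330))]))
E
```

```text
[ 543.92 -204.09  205.43] [[ 0.98 -0.22  0.  ]
 [-0.22 -0.98 -0.  ]
 [ 0.    0.   -1.  ]] [ 0.45  0.1  -2.89] [-0.01  0.03 -0.  ] 12.400711902890741
```

View pics/v6.png

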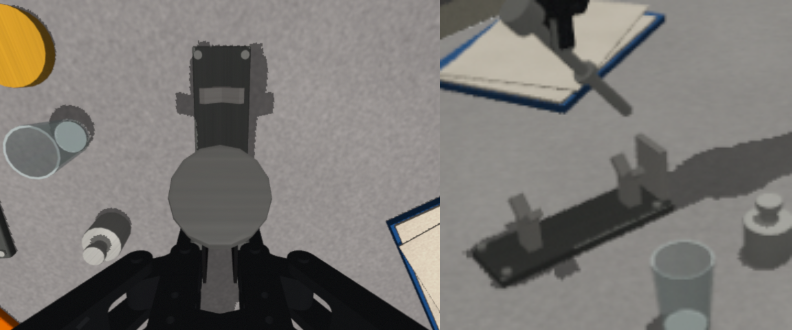

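The spindle is still held, leaning with its head up. In the wrist half of the picture the far vee is at about (222,96) and the head disc at (219,196). The foot is above the near vee, close to the stop. I'll take the lateral offset numerically.

```bash
python3 - <<'E'
from h import *
P=np.load("P6.npy"); s=r.observe(); T=np.eye(4);T[:3,:3]=s["eef_rot"];T[:3,3]=s["eef_pos"]; W=np.linalg.inv(T)
tool=lambda q:(np.c_[q,np.ones(len(q))]@W.T)[:,:3]
g=cv2.imread("pics/wrist6.png").mean(2)
for v in range(80,210,12):
    row=g[v,240:410]; 
    m=np.where(row<70)[0]; print(v,m.min()+240,m.max()+240,(m.min()+m.max())/2+240, end=" | ")
print()
for v in (132,136,140,144): print(v,g[v,275:370].astype(int))
print("col322",g[55:215,322].astype(int))
e=onz("wrist",[(281,67),(364,67)],12,P); print(tool(e),e)
E
```

```text
80 294 364 329.0 | 92 280 364 322.0 | 104 280 363 321.5 | 116 281 363 322.0 | 128 281 363 322.0 | 140 281 362 321.5 | 152 282 362 322.0 | 164 282 362 322.0 | 176 285 361 323.0 | 188 286 361 323.5 | 200 287 361 324.0 | 
132 [146 133  88  79  78  73  53  43  46  47  47  46  47  49  58  84  89  89
  88  89  89  89  93  95  96  96  96  95  96  95  96  95  95  95  95  95
  95  95  95  95  95  95  95  95  95  95  95  92  89  88  89  89  88  88
  88  88  89  89  90  88  89  88  88  88  88  88  88  89  89  88  88  88
  89  93  95  94  95  95  95  90  67  49  47  46  46  46  44  47  66  77
  78  79  79  80  81]
136 [145 141 122  86  81  79  65  45  46  46  47  48  46  48  56  79  88  89
  89  90  89  90  93  96  95  96  96  97  95  96  96  96  96  96  96  96
  96  96  95  96  96  96  96  96  95  96  95  93  89  89  89  89  88  89
  89  89  88  88  89  88  89  89  89  89  89  90  89  89  90  89  89  90
  90  94  95  96  97  95  96  90  61  49  47  47  47  46  44  50  74  77
  78  79  78  78  79]
140 [77 76 76 76 75 74 60 42 44 47 47 47 47 48 57 79 88 89 90 89 89 89 93 96
 96 96 95 96 95 95 96 
[... 549 characters left out ...]
 45  47  47  48  48
  48  48  48  47  47  48  48  47  48  48  48  48  48  48  47  47  47  48
  48  47  48  48  47  47  47  46  47  46  47  48  47  47  47  46  47  47
  46  47  46  47  47  47  46  46  46  47  47  47  46  46  47  47  53  67
  77  90  93  93  93  92  93  94  93  93  93  93  93  91  91  91  93  93
  93  93  91  83  54  47  46  47  46  46  47  46  46  47  47  46  46  47
  46  46  47  46  47  46  47  47  47  47  47  46  47  47  46  45  47  46
  46  46  47  47  46  46  47  46  46  46  48  46  46  47  47  46  47  46
  47  45  46  47  47  46  46  45  46  46  47  53  71  80  82  83]
[[114.47 -30.28 193.58]
 [114.57  37.15 193.59]] [[ 662.48 -199.26   12.  ]
 [ 648.06 -265.12   12.  ]]
```

Request:
move_arm(
  commands=[
    [[0.5,1,10,0],[0,1,16,0],[0,0,16,0],[0,0,12,0],[0,0,6,0]],
  ],
)

```text
t: 10.78
eef_pos: [542.2, -205.8, 142.4]
eef_rot: [[0.976, -0.216, -0.004], [-0.216, -0.976, 0.001], [-0.004, -0.0, -1.0]]
wrist_force: [0.1, -0.1, -3.8]
gripper_width: 12.9
gripper_force: 24.7
```

Request:
move_arm(
  commands=[
    [[0,0,2,0],[0,0,0,0],[0,0,0,0],[0,0,0,0],[0,0,0,0]],
  ],
)

```text
t: 11.2
eef_pos: [544.2, -206.3, 143.6]
eef_rot: [[0.977, -0.215, 0.002], [-0.215, -0.977, -0.001], [0.002, 0.0, -1.0]]
wrist_force: [-0.8, 0.4, -4.9]
gripper_width: 12.4
gripper_force: 24.7
```

```bash
python3 - <<'E'
from h import *
s=r.observe(); i,P=pose("wrist"); g=capture("wrist").mean(2); np.save("g7.npy",g); cv2.imwrite("pics/t7.png",capture("top")[:,:,::-1]); cv2.imwrite("pics/s7.png",capture("scene")[:,:,::-1])
print(s["eef_pos"],s["wrist_force"])
for v in range(20,260,16):
    m=np.where(g[v,230:420]<62)[0]
    if len(m): print(v,m.min()+230,m.max()+230,(m.min()+m.max())/2+230, end=" | ")
print(); print(g[5:240:3,310].astype(int))
E
```

```text
[ 544.2  -206.27  143.59] [-0.82  0.41 -4.95]
68 284 299 291.5 | 84 275 370 322.5 | 100 269 369 319.0 | 116 270 369 319.5 | 132 270 368 319.0 | 148 271 367 319.0 | 164 271 367 319.0 | 180 272 366 319.0 | 196 273 366 319.5 | 212 279 365 322.0 | 
[145 146 148 151 153 149 147 149 151 149 147 145 145 147 147 148 147 144
  71  91  92  92  53  49  48  50  49  49  49  48  48  48  49  49  48  48
  50  49  48  49  48  49  69  97  98  99  98  99  96  96  99  94  49  49
  48  49  48  48  49  48  48  47  49  48  48  47  49  48  48  64  85  91
  90  89  90  94  93  92  91]
```

Request:
move_arm(
  commands=[
    [[0,0,3,0],[0,0,3,0],[0,0,3,0],[0,0,1,0],[0,0,0,0]],
  ],
)

```text
t: 11.77
eef_pos: [543.2, -206.0, 132.1]
eef_rot: [[0.977, -0.215, -0.001], [-0.215, -0.977, 0.0], [-0.001, -0.0, -1.0]]
wrist_force: [0.4, 0.8, -3.8]
gripper_width: 12.6
gripper_force: 24.7
```

Request:
move_arm(
  commands=[
    [[2,0,2,0],[2,0,2,0],[2,0,2,0],[2,0,2,0],[0,0,0,0]],
  ],
)

```text
t: 12.18
eef_pos: [552.7, -208.1, 124.8]
eef_rot: [[0.977, -0.215, 0.002], [-0.215, -0.977, -0.0], [0.002, 0.0, -1.0]]
wrist_force: [1.1, -0.7, -1.2]
gripper_width: 12.8
gripper_force: 24.5
```

```bash
python3 - <<'E'
from h import *
s=r.observe(); print(s["eef_pos"],s["wrist_force"],s["wrist_torque"])
t=capture("top")[:,:,::-1]; a=cv2.imread("pics/top0.png"); cv2.imwrite("pics/t8.png",t)
g=capture("wrist").mean(2); np.save("g8.npy",g); m=cv2.inRange(g,75,112)
for v in (200,220,240,260,280,300,320): 
    x=np.where((g[v,200:440]>75)&(g[v,200:440]<112))[0]; print(v,len(x),(x.min()+200,x.max()+200) if len(x) else 0)
E
```

```text
[ 552.68 -208.13  124.85] [ 1.14 -0.71 -1.22] [-0.02 -0.01 -0.05]
200 74 (np.int64(261), np.int64(384))
220 122 (np.int64(264), np.int64(385))
240 139 (np.int64(250), np.int64(388))
260 146 (np.int64(247), np.int64(392))
280 143 (np.int64(248), np.int64(390))
300 128 (np.int64(255), np.int64(383))
320 106 (np.int64(272), np.int64(380))
```

Request:
move_arm(
  commands=[
    [[3.1,0,4,0],[3.1,0,4,0],[3.1,0,4,0],[3,0,4.2,0],[3,0,4.5,0]],
  ],
)

```text
t: 12.7
eef_pos: [569.4, -211.7, 104.7]
eef_rot: [[0.977, -0.215, 0.006], [-0.215, -0.977, -0.001], [0.006, 0.0, -1.0]]
wrist_force: [3.9, -1.0, 1.7]
gripper_width: 12.4
gripper_force: 24.3
```

Request:
move_arm(
  commands=[
    [[2,0,4.5,0],[2,0,4.5,0],[1.5,0,4.5,0],[1.5,0,4.5,0],[0,0,0,0]],
  ],
)

```text
t: 13.12
eef_pos: [570.1, -211.9, 83.4]
eef_rot: [[0.976, -0.215, -0.008], [-0.215, -0.977, 0.002], [-0.008, -0.0, -1.0]]
wrist_force: [-0.8, 0.3, -2.0]
gripper_width: 12.8
gripper_force: 24.7
```

```bash
python3 - <<'E'
from h import *
s=r.observe(); print(s["eef_pos"],s["wrist_force"],s["wrist_torque"])
g=capture("wrist").mean(2)
for v in range(160,340,15): 
    print(v,g[v,240:400:4].astype(int))
E
```

```text
[ 570.1  -211.94   83.4 ] [-0.81  0.27 -2.02] [ 0.02  0.34 -0.  ]
160 [155 155 157 139  82  44  49  49  53  77  79  80  80  79  80  80  80  79
  79  79  80  79  80  79  80  80  81  79  79  80  80  71  49  49  49  70
  86  85  86  88]
175 [ 97 135  97 154  85  77  81  80  81  81  81  81  81  81  81  81  81  81
  81  81  81  81  81  81  81  81  81  82  81  81  81  82  81  82  82  82
  82  82  82  82]
190 [84 85 84 85 74 82 82 81 81 81 81 82 81 81 81 81 82 82 82 82 82 82 81 82
 81 82 81 81 82 81 81 81 81 82 81 82 75 85 86 85]
205 [82 83 80 80 66 74 82 83 82 82 83 82 83 82 82 82 82 83 83 82 83 83 83 83
 83 82 83 83 83 83 83 85 86 88 89 80 81 81 85 87]
220 [150 150 113 154  88  72  75  79  82  85  87  90  91  92  88  86  85  84
  85  84  84  84  84  84  86  88  93  97  97  96  95  93  91  87  84  76
  84  84  84  84]
235 [151 154 151 147 147  94  76  79  83  85  87  90  90  92  92  95  97  97
  98  98  98  99  99 100 100  99  98  97  96  96  94  92  89  85  78  82
  84  83  82 145]
250 [148 149 148 150 153 152  72  78  81  85  88  89  90  91  92  92  94  95
  94  95  95  95  95  96  95  9
[... 199 characters left out ...]
53  79  80
  81  82  86 157]
280 [150 150 149 150 147 150 140  90  92  49  51  85  92  93  94  95  96  96
  97  97  97  97  97  98  98  96  96  94  93  66  48  49  49  49  85  83
  84  82 104 159]
295 [143 148 149 150 153 154 148  91  92  56  50  46  50  48  48  57  80  86
  91  94  95  97  97  93  87  48  49  48  49  50  48  49  49  46  85  85
  82  82 143 155]
310 [150 152 158 157 153 153 154  82  91  87  49  56  62  62  62  13  80  87
  91  94  95  97  97  92  80  16  61  62  62  49  47  47  48  45  84  82
  82  82 154 154]
325 [156 160 157 148 147 150  66  15  17  13  19  63  62  62  37  13  76  86
  91  95  95  97  96  91  61  13  60  62  62  62  15  14  16  15  80  81
  80  83 146 148]
```

Request:
move_arm(
  commands=[
    [[2,0,3,0],[2,0,4,0],[1.5,0,4,0],[1,0,4,0],[1,0,4,0]],
  ],
)

```text
t: 13.58
eef_pos: [580.8, -214.3, 66.6]
eef_rot: [[0.977, -0.215, 0.0], [-0.215, -0.977, -0.0], [0.0, -0.0, -1.0]]
wrist_force: [-0.8, 0.2, -1.5]
gripper_width: 12.5
gripper_force: 25.4
```

Request:
move_arm(
  commands=[
    [[0.5,0,4,0],[0.5,0,4,0],[0,0,4,0],[0,0,3,0],[0,0,0,0]],
  ],
)

```text
t: 14.0
eef_pos: [581.6, -214.5, 51.5]
eef_rot: [[0.977, -0.215, 0.0], [-0.215, -0.977, 0.0], [-0.0, -0.0, -1.0]]
wrist_force: [1.2, -0.4, -1.0]
gripper_width: 12.5
gripper_force: 25.6
```

Request:
move_arm(
  commands=[
    [[0,0,0,0],[0,0,0,0],[0,0,0,0]],
  ],
)

```text
t: 14.25
eef_pos: [581.5, -214.5, 52.2]
eef_rot: [[0.977, -0.215, 0.0], [-0.215, -0.977, 0.0], [0.0, -0.0, -1.0]]
wrist_force: [1.0, -0.6, -1.8]
gripper_width: 12.5
gripper_force: 25.5
```

```bash
python3 - <<'E'
from h import *
s=r.observe(); g=capture("wrist").mean(2); np.save("g9.npy",g); t=capture("top")[:,:,::-1]; cv2.imwrite("pics/t9.png",t)
p=s["eef_pos"];R=s["eef_rot"]; print(p)
for gx in (33,35,37):
  for nm,x,y,z in (("end",110,28,12),("veefar",64,15,66),("veenear",48,15,66),("headend",104,0,70),("foot",-90,0,58)):
    print(gx,nm,proj("wrist",p+R@np.array([x-gx,-y,p[2]-z]))[0])
for u in (245,255,262,375,385,395): print(u,g[0:320:4,u].astype(int))
E
```

```text
[ 581.51 -214.45   52.2 ]
33 end [258.86 119.11]
33 veefar [278.04 245.78]
33 veenear [279.27 283.51]
33 headend [316.36 140.99]
33 foot [316.95 518.2 ]
35 end [259.05 123.45]
35 veefar [278.2  250.63]
35 veenear [279.41 288.06]
35 headend [316.37 146.85]
35 foot [316.95 521.01]
37 end [259.24 127.76]
37 veefar [278.36 255.44]
37 veenear [279.56 292.58]
37 headend [316.38 152.67]
37 foot [316.95 523.8 ]
245 [149 147 147 146 148 152 156 159 160 158 156 155 157 158 156 154 151 150
 151 152 152 150 153 157 157 151 152 152  83  83  82  82  81  81  81  80
  83  85  85  86  86  86  83  82  85  88  87  86  85  85  86  87  85  85
  86  86  87  84  83  84  83 105 151 157 164 156 153 154 148 149 154 157
 153 154 154 152 152 152 153 154]
255 [157 154 155 159 160 159 159 157 154 152 149 152 155 156 154 152 152 155
 159 156 112 145  84  88  85  83  81  81  82  83  74  47  51  52 112 112
 113 112  75  50  51  50  50  51  49  49  50  50  49  49  49  49  50  50
  49  48  47  46  46  45  45  46  58  63  67  89  97 117 139 142 144 149
 156 155 156 156 155 154 158 158]
262 [156 152 153 156 159 159 158 
[... 586 characters left out ...]
89  51
  50  49  50  50  50  51  50  50]
385 [158 159 157 153 151 152 152 152 153 154 154 150 151 152 151 151 154 156
 153 126  86  92  82  80  80  82  84  86  86  87  76  48  51  51  92 117
 117 106  50  49  50  51  51  49  48  48  48  47  47  46  46  45  46  47
  50  51  52  57  64  73  75  80  81  81  85  84  84  84  84  86  86  84
  85  87  88  87  81  84  83  86]
395 [155 156 156 158 158 158 157 155 151 151 150 152 156 157 156 157 156 158
 156  85  86  86  85  84  85  85  85  86  87  86  87  87  85  83  82  82
  85  86  86  87  85  83  85  86  85  85  88  88  87  86  85  84  85  89
  90  88  86  83  83  83  84  85  86  85  85  87  87  85  85  83  82  82
  85  85  86  83  84  87  86  87]
```

Request:
move_arm(
  commands=[
    [[0,0,4,0],[0,0,4,0],[0,0,3,0],[0,0,2,0],[0,0,0,0]],
  ],
)

```text
t: 14.77
eef_pos: [581.3, -214.4, 38.3]
eef_rot: [[0.977, -0.215, -0.001], [-0.215, -0.977, 0.0], [-0.001, -0.0, -1.0]]
wrist_force: [0.8, -0.6, -2.2]
gripper_width: 13.1
gripper_force: 25.7
```

Request:
move_arm(
  commands=[
    [[0,0,1.5,0],[0,0,1.5,0],[0,0,0,0],[0,0,0,0]],
  ],
)

```text
t: 15.1
eef_pos: [581.4, -214.5, 36.0]
eef_rot: [[0.977, -0.215, -0.0], [-0.215, -0.977, 0.0], [-0.0, -0.0, -1.0]]
wrist_force: [1.1, -0.5, -1.9]
gripper_width: 12.8
gripper_force: 25.7
```

```bash
python3 - <<'E'
from h import *
s=r.observe(); print(s["eef_pos"],s["wrist_force"],s["wrist_torque"])
g=capture("wrist").mean(2); np.save("g10.npy",g)
sc=capture("scene")[:,:,::-1]; cv2.imwrite("pics/s10.png",sc)
print(g[60:330:4,319].astype(int)); print(g[60:330:4,345].astype(int))
E
```

```text
[ 581.41 -214.46   35.98] [ 1.08 -0.52 -1.94] [ 0.   -0.02  0.06]
[159 159 156 156 155 156 156  86  84  85  86  87  88  86  85  80  49  53
  53  53  52  52  58  68  68  69 107 111 111 112 111 110 110 107 108 111
 116 114 113 113 112 111 110 107 105 103 106 106 106 106 106 106 105 105
 105 106 106 105 106 106 106 106 105 106 106 107 106 106]
[159 156 157 157 157 156 137  84  86  88  88  89  90  88  85  81  45  51
  51  52  51  50  52  67  68  75 105 107 108 107 108 109 106 106 104 102
 102 107 108 108 107 106 107 105 103  80  72  72  72  97  98  99  99  98
  99  96  98  99  95  51  51  65  65  66  65  65  65  65]
```

Request:
move_arm(
  commands=[
    [[0,0,1,0],[0,0,1,0],[0,0,1,0],[0,0,0,0],[0,0,0,0]],
  ],
)

```text
t: 15.62
eef_pos: [581.6, -214.4, 33.8]
eef_rot: [[0.977, -0.215, 0.0], [-0.215, -0.977, -0.0], [0.0, -0.0, -1.0]]
wrist_force: [0.3, 0.1, 5.8]
gripper_width: 12.5
gripper_force: 26.3
```

Request:
move_arm(
  commands=[
    [[0,0,1,0],[0,0,0,0],[0,0,0,0]],
  ],
)

```text
t: 15.87
eef_pos: [581.7, -214.4, 33.7]
eef_rot: [[0.977, -0.215, 0.001], [-0.215, -0.977, -0.0], [0.001, 0.0, -1.0]]
wrist_force: [-2.5, 1.0, 9.5]
gripper_width: 12.4
gripper_force: 26.8
```

Request:
move_arm(
  commands=[
    [[0,0,-1.2,0],[0,0,-0.8,0],[0,0,0,0],[0,0,0,0]],
  ],
)

```text
t: 16.2
eef_pos: [581.6, -214.4, 33.9]
eef_rot: [[0.977, -0.215, 0.0], [-0.215, -0.977, 0.0], [0.0, -0.0, -1.0]]
wrist_force: [0.8, -0.8, 0.2]
gripper_width: 12.6
gripper_force: 26.0
```

```bash
python3 - <<'E'
from h import *
s=r.observe(); p=s["eef_pos"];R=s["eef_rot"]; print(p,s["wrist_force"],s["wrist_torque"])
g=capture("wrist").mean(2); np.save("g11.npy",g)
print([(v,int(g[v,319])) for v in range(130,200,3)])
row=lambda v:g[v,230:410:3].astype(int)
for v in (165,175,190,210): print(v,row(v))
gx=33
for th in (80,85,90):
    c,sn=np.cos(np.radians(th)),np.sin(np.radians(th))
    for nm,k,rr in (("endtop",194,18),("endtop-side",194,0),("headstart top",168,18)):
        l=k-129; x=5+l*sn-rr*c; z=58+l*c+rr*sn
        print(th,nm,proj("wrist",[p+R@np.array([x,y,p[2]-z]) for y in (0,18 if rr==0 else 0)]).round(0).tolist())
E
```

```text
[ 581.62 -214.4    33.88] [ 0.81 -0.79  0.23] [0.06 0.08 0.08]
[(130, 52), (133, 52), (136, 53), (139, 52), (142, 52), (145, 52), (148, 54), (151, 67), (154, 68), (157, 69), (160, 77), (163, 107), (166, 110), (169, 111), (172, 112), (175, 114), (178, 112), (181, 111), (184, 112), (187, 111), (190, 109), (193, 109), (196, 109), (199, 113)]
165 [159 152  90  88  81  47  52  51  53  53  52  53  61  74  84  86  87  91
  93  94  96  98  99 101 103 104 106 107 107 109 110 111 113 114 115 114
 112 109 107 105 103 101 101  98  97  96  91  76  52  51  52  53  52  52
  52  58  88  88  86  85]
175 [155  96  85  85  84  45  52  52  52  52  52  53  57  75  81  83  86  90
  95  97  98 100 100 103 104 107 109 110 112 113 114 115 116 117 118 115
 111 110 108 107 106 104 100  96  96  92  90  74  51  52  51  51  51  51
  50  75  89  89  88  88]
190 [162 116  88  90  90  49  51  51  50  51  52  54  53  73  81  85  89  93
  96  97  98 100 102 103 104 104 104 105 106 108 109 111 111 110 110 110
 110 109 107 105 104 104 102  99  96  91  86  66  51  51  52  52  51  52
  48  89  93  91  89  86]
210 [101 145 146  90  88  80  47  52  50  51  52  53  51  70  84  85  88  91
  94  99 102 104 106 108 109 109 110 111 113 114 114 114 114 115 114 113
 112 110 109 108 106 102  96  95  93  91  82  53  50  51  51  52  51  51
  51  84  85  86  87  87]
80 endtop [[316.0, 170.0], [316.0, 170.0]]
80 endtop-side [[316.0, 152.0], [374.0, 152.0]]
80 headstart top [[316.0, 254.0], [316.0, 254.0]]
85 endtop [[316.0, 159.0], [316.0, 159.0]]
85 endtop-side [[316.0, 148.0], [372.0, 148.0]]
85 headstart top [[316.0, 244.0], [316.0, 244.0]]
90 endtop [[316.0, 151.0], [316.0, 151.0]]
90 endtop-side [[316.0, 146.0], [370.0, 146.0]]
90 headstart top [[316.0, 236.0], [316.0, 236.0]]
```

Request:
move_arm(
  commands=[
    [[0.7,0,0,0],[0.7,0,0,0],[0.6,0,0,0],[0,0,0,0],[0,0,0,0]],
  ],
)

```text
t: 16.67
eef_pos: [581.7, -214.4, 33.8]
eef_rot: [[0.976, -0.216, -0.004], [-0.216, -0.977, 0.001], [-0.004, -0.0, -1.0]]
wrist_force: [-4.3, 1.9, 5.2]
gripper_width: 12.8
gripper_force: 26.4
```

Request:
move_arm(
  commands=[
    [[-1,0,0,0],[-1,0,0,0],[-1,0,0,0],[-1,0,0,0],[0,0,0,0]],
  ],
)

```text
t: 17.08
eef_pos: [581.2, -214.5, 34.1]
eef_rot: [[0.976, -0.216, 0.004], [-0.216, -0.976, -0.001], [0.004, -0.0, -1.0]]
wrist_force: [1.0, 0.7, -2.0]
gripper_width: 12.6
gripper_force: 25.8
```

Request:
move_arm(
  commands=[
    [[-0.5,0,0,0],[-0.5,0,0,0],[0,0,0,0],[0,0,0,0]],
  ],
)

```text
t: 17.42
eef_pos: [578.9, -214.0, 34.1]
eef_rot: [[0.977, -0.215, 0.001], [-0.215, -0.977, -0.0], [0.001, 0.0, -1.0]]
wrist_force: [1.8, 0.2, -1.8]
gripper_width: 12.7
gripper_force: 25.8
```

Request:
move_arm(
  commands=[
    [[-0.7,0,0.5,0],[-0.7,0,0,0],[-0.6,0,0,0],[0,0,0,0],[0,0,0,0]],
  ],
)

```text
t: 17.83
eef_pos: [577.2, -213.4, 33.9]
eef_rot: [[0.977, -0.215, 0.001], [-0.215, -0.977, -0.0], [0.001, -0.0, -1.0]]
wrist_force: [4.1, 0.3, 0.8]
gripper_width: 12.8
gripper_force: 25.9
```

Request:
move_arm(
  commands=[
    [[-0.7,0,0,0],[-0.7,0,0,0],[0,0,0,0],[0,0,0,0]],
  ],
)

```text
t: 18.17
eef_pos: [575.8, -213.2, 33.9]
eef_rot: [[0.977, -0.215, 0.001], [-0.215, -0.977, -0.0], [0.001, -0.0, -1.0]]
wrist_force: [3.2, -0.4, 1.3]
gripper_width: 12.3
gripper_force: 26.0
```

Request:
move_arm(
  commands=[
    [[-0.7,0,0,0],[-0.7,0,0,0],[0,0,0,0],[0,0,0,0]],
  ],
)

```text
t: 18.5
eef_pos: [574.4, -212.8, 33.8]
eef_rot: [[0.977, -0.215, 0.001], [-0.215, -0.977, -0.0], [0.001, -0.0, -1.0]]
wrist_force: [3.5, -0.2, 1.7]
gripper_width: 12.5
gripper_force: 26.1
```

Request:
move_arm(
  commands=[
    [[-0.7,0,0,0],[-0.3,0,0,0],[0,0,0,0],[0,0,0,0]],
  ],
)

```text
t: 18.83
eef_pos: [574.4, -212.8, 33.8]
eef_rot: [[0.977, -0.215, 0.003], [-0.215, -0.977, -0.001], [0.003, -0.0, -1.0]]
wrist_force: [4.9, 0.0, 0.2]
gripper_width: 12.5
gripper_force: 25.9
```

Request:
move_arm(
  commands=[
    [[-0.6,0,0,0],[0,0,0,0],[0,0,0,0]],
  ],
)

```text
t: 19.08
eef_pos: [574.4, -212.8, 33.9]
eef_rot: [[0.977, -0.215, 0.005], [-0.215, -0.977, -0.001], [0.005, -0.0, -1.0]]
wrist_force: [5.8, -1.8, -1.1]
gripper_width: 12.7
gripper_force: 25.9
```

Request:
move_arm(
  commands=[
    [[-0.6,0,0,0],[0,0,0,0],[0,0,0,0]],
  ],
)

```text
t: 19.33
eef_pos: [574.5, -212.9, 33.9]
eef_rot: [[0.977, -0.215, 0.006], [-0.215, -0.977, -0.001], [0.006, -0.0, -1.0]]
wrist_force: [7.7, -1.3, -1.9]
gripper_width: 12.9
gripper_force: 25.8
```

Request:
move_arm(
  commands=[
    [[-0.7,0,0.5,0],[0,0,0,0],[0,0,0,0]],
  ],
)

```text
t: 19.58
eef_pos: [574.4, -212.9, 33.9]
eef_rot: [[0.977, -0.215, 0.007], [-0.215, -0.977, -0.002], [0.008, 0.0, -1.0]]
wrist_force: [7.2, -1.7, -0.1]
gripper_width: 13.0
gripper_force: 25.9
```

Request:
move_arm(
  commands=[
    [[-0.7,0,0,0],[0,0,0,0],[0,0,0,0],[0,0,0,0]],
  ],
)

```text
t: 19.92
eef_pos: [574.5, -212.8, 33.9]
eef_rot: [[0.977, -0.215, 0.009], [-0.215, -0.977, -0.002], [0.009, 0.0, -1.0]]
wrist_force: [8.8, -1.5, -0.8]
gripper_width: 12.8
gripper_force: 25.8
```

Request:
move_arm(
  commands=[
    [[-0.9,0,0.3,0],[0,0,0,0],[0,0,0,0],[0,0,0,0],[0,0,0,0]],
  ],
)

```text
t: 20.33
eef_pos: [574.5, -212.9, 33.9]
eef_rot: [[0.977, -0.215, 0.011], [-0.215, -0.977, -0.002], [0.011, 0.0, -1.0]]
wrist_force: [9.6, -1.2, -0.8]
gripper_width: 12.6
gripper_force: 25.8
```

```bash
python3 - <<'E'
from h import *
s=r.observe(); p=s["eef_pos"]; print(p,s["wrist_force"],s["wrist_torque"])
g=capture("wrist").mean(2); print([(v,int(g[v,319])) for v in range(136,190,2)]); print("end",[(v,int(g[v,262])) for v in range(100,150,3)])
print("vee",[(v,int(g[v,350])) for v in range(220,330,4)])
E
```

```text
[ 574.5  -212.87   33.91] [ 9.65 -1.21 -0.82] [-0.34 -1.97  0.05]
[(136, 53), (138, 52), (140, 52), (142, 52), (144, 53), (146, 52), (148, 54), (150, 66), (152, 67), (154, 69), (156, 68), (158, 72), (160, 99), (162, 108), (164, 110), (166, 110), (168, 110), (170, 111), (172, 113), (174, 114), (176, 113), (178, 112), (180, 111), (182, 112), (184, 111), (186, 110), (188, 109)]
end [(100, 87), (103, 87), (106, 58), (109, 50), (112, 53), (115, 54), (118, 53), (121, 91), (124, 117), (127, 117), (130, 117), (133, 117), (136, 116), (139, 84), (142, 53), (145, 53), (148, 53)]
vee [(220, 105), (224, 104), (228, 105), (232, 104), (236, 96), (240, 97), (244, 98), (248, 98), (252, 100), (256, 99), (260, 99), (264, 97), (268, 97), (272, 100), (276, 97), (280, 58), (284, 51), (288, 52), (292, 51), (296, 52), (300, 52), (304, 65), (308, 65), (312, 65), (316, 64), (320, 65), (324, 65), (328, 66)]
```

Request:
move_arm(
  commands=[
    [[0,0,0,0],[0,0,0,0],[0,0,0,0],[0,0,0,0],[0,0,0,0]],
  ],
  claw=0.3,
)

```text
t: 20.8
eef_pos: [568.0, -211.7, 32.2]
eef_rot: [[0.976, -0.216, -0.003], [-0.216, -0.976, 0.001], [-0.003, 0.0, -1.0]]
wrist_force: [0.3, -0.4, 0.0]
gripper_width: 55.3
gripper_force: 0.0
```

Request:
move_arm(
  commands=[
    [[0,0,-5,0],[0,0,-12,0],[0,0,-20,0],[0,0,-30,0],[0,0,-30,0]],
  ],
)

```text
t: 21.22
eef_pos: [568.9, -211.6, 131.3]
eef_rot: [[0.977, -0.215, -0.001], [-0.215, -0.977, 0.001], [-0.001, -0.0, -1.0]]
wrist_force: [-0.1, 0.3, 0.5]
gripper_width: 55.3
gripper_force: 0.0
```

Request:
move_arm(
  commands=[
    [[-20,0,-25,0],[-20,0,-20,0],[-20,0,-5,0],[0,0,0,0],[0,0,0,0]],
  ],
)

```text
t: 21.63
eef_pos: [510.7, -199.1, 181.5]
eef_rot: [[0.976, -0.216, 0.002], [-0.216, -0.976, -0.001], [0.002, 0.001, -1.0]]
wrist_force: [0.3, -0.5, 0.5]
gripper_width: 55.1
gripper_force: 0.0
```

```bash
python3 - <<'E'
from h import *
i,P=pose("wrist"); g=capture("wrist").mean(2); s=r.observe(); print(s["t"],s["eef_pos"],s["wrist_force"]); cv2.imwrite("pics/end.png",g.astype(np.uint8))
import math
c,sn=math.cos(-.217),math.sin(-.217); G=lambda x,y,z:[544.6+x*c-y*sn,-206.3+x*sn+y*c,z]
for nm,q in (("headend",G(94,0,76)),("headstart",G(68,0,76)),("collar",G(-21,0,71)),("collar2",G(-17,0,71)),("foot",G(-100,0,65)),("vee-72",G(-64,0,65)),("baseend",G(110,25,12))):print(nm,proj("wrist",q,P))
print([(v,int(g[v,319])) for v in range(60,480,5)])
t0=cv2.imread("pics/top0.png").astype(int); t=capture("top")[:,:,::-1].astype(int)
d=np.abs(t-t0).sum(2)
for n,(x0,y0,x1,y1) in dict(platen=(330,157,370,197),beaker=(340,200,372,235),weight=(340,264,370,294),stand=(248,235,302,278)).items(): print(n,(d[y0:y1,x0:x1]>60).sum())
E
```

```text
21.6833 [ 511.28 -199.05  180.68] [0.58 0.33 0.3 ]
headend [[316.97  26.21]]
headstart [[317.02  73.5 ]]
collar [[317.22 212.52]]
collar2 [[317.21 206.89]]
foot [[317.36 310.61]]
vee-72 [[317.31 267.01]]
baseend [[283.2   19.03]]
[(60, 186), (65, 165), (70, 197), (75, 104), (80, 104), (85, 104), (90, 104), (95, 105), (100, 104), (105, 104), (110, 105), (115, 105), (120, 105), (125, 104), (130, 104), (135, 104), (140, 105), (145, 105), (150, 104), (155, 104), (160, 104), (165, 104), (170, 105), (175, 104), (180, 104), (185, 104), (190, 104), (195, 104), (200, 71), (205, 99), (210, 97), (215, 102), (220, 103), (225, 102), (230, 103), (235, 102), (240, 102), (245, 101), (250, 101), (255, 100), (260, 100), (265, 101), (270, 101), (275, 100), (280, 100), (285, 99), (290, 100), (295, 101), (300, 100), (305, 72), (310, 70), (315, 114), (320, 115), (325, 91), (330, 79), (335, 79), (340, 79), (345, 81), (350, 83), (355, 80), (360, 81), (365, 80), (370, 80), (375, 79), (380, 79), (385, 80), (390, 81), (395, 81), (400, 79), (405, 81), (410, 83), (415, 81), (420, 81), (425, 81), (430, 80), (435, 81), (440, 84), (445, 81), (450, 81), (455, 78), (460, 14), (465, 15), (470, 14), (475, 14)]
platen 13
beaker 62
weight 321
stand 71
```

```bash
python3 - <<'E'
from h import *
a=cv2.imread("pics/scene0.png").astype(np.float32).mean(2); b=capture("scene").astype(np.float32).mean(2)
for n,(x0,y0,x1,y1) in dict(platen=(225,308,278,352),beaker=(262,256,300,308),weight=(305,236,334,272),standbase=(333,300,416,343)).items():
    A=cv2.Laplacian(a[y0:y1,x0:x1],cv2.CV_32F); B=cv2.Laplacian(b[y0:y1,x0:x1],cv2.CV_32F)
    print(n,cv2.phaseCorrelate(A,B),(np.abs(a-b)[y0:y1,x0:x1]>20).sum())
s=r.observe(); print(s["t"],s["wrist_force"])
E
```

```text
platen ((-0.00800640069446601, 0.49278993207485655), 0.9836976006197832) 0
beaker ((0.009599025613621137, -0.04031320891953882), 0.9992834113814213) 0
weight ((0.055117860472490676, -0.10236274171059989), 0.9098054700427585) 11
standbase ((-0.01722686491903147, 0.5229277054870636), 0.9014971650088275) 306
21.7833 [-0.05 -0.71  0.63]
```

```bash
python3 -c "
from rig import r
print(r.hand_in())"
```

```text
the job is handed in; nothing more can be done
None
```

The spindle was drawn out of its stand, set into both vees about 7 mm short of the stop (10 mm was asked), slid home, pressed at about 10 N and released. The job was handed in at about 22 s, and the bystanders showed no movement on camera; I measured no shift of the stand either.

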